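Raise the roll-top shutter of the sample cabinet and lock it open

TASK

Open the sample cabinet on the bench: raise its slatted roll-top shutter by the pull bar until the catch at the top holds it up, then lock it open with the push latch on the cabinet's right side, leaving the plunger in. The latch may be found locked (plunger in) or unlocked (plunger out), and each full push changes it, so see which it is before you lift. Leave everything else on the bench and in the cabinet as it stands.

Things in the scene. Friction and masses are not known exactly. Their poses are not given: they have to be found in the camera images.
- cabinet: Roll-top sample cabinet fixed to the bench: a low white half-drum, 274 mm deep (x), 280 mm wide (y), 197 mm high, front to the robot. Origin: centre of its underside on the bench; x points from its front to its back, y to its left, z up. The back half is closed by a fixed cover; the shutter slides in underneath it.
- axis_mid (a point): Middle of the shutter's axis, which runs along the cabinet's y through x = 0, z = 60 mm. The side cheeks (y = 130 to 140 mm on both sides) are half discs of radius 137 mm about it. A gripper taking the shut pull bar between its fingers should lean back by 20 to 25 degrees (fingers down and forward) to clear cheeks and slats; it can come upright as the bar rises.
- shutter (a joint): Slatted aluminium shutter, rad: 0 shut, 1.345 at the stop fully up. Its slats run in curved side tracks of constant radius (outer face 125 mm from the axis), so it turns about the axis, bar from the front up to the top. Spring and weight pull it shut from anywhere below the catch (2 to 7 N at the bar). A roller catch at 1.18 to 1.32 takes some 4 N more; past it the shutter stays at about 1.32.
- bar_mid (a point): Middle of the shutter's steel pull bar: round, 10 mm thick, 140 mm long along the cabinet's y, on a 10 mm post at each end, 170 mm from the shutter's axis (40 mm clear of the slats). At shutter value q it is at x = -170 cos(q + 0.33), z = 60 + 170 sin(q + 0.33) mm in the cabinet's frame: in front when shut, on top when up.
- plunger_top (a point): Centre of the top of the push latch's plunger: black, upright, 26 mm wide, with a steel collar, outside the right cheek at x = 0, y = -165 mm in the cabinet's frame. Top at z = 215 mm when out: shutter free. Top at z = 207.5 mm when in: a bolt locks the shutter, shut or fully up (play under 0.03 rad). It starts in either state.
- latch_foot (a point): Foot of the latch's grey pillar (46 x 48 mm, top at z = 186 mm), on the bench under the plunger. Each full push down to the hard stop (plunger top at z = 202 mm) and letting go swaps out and in; a push short of the last 1 mm may not. Spring: 3 N when out, 6 N at the stop. Pushed in while the shutter is part way up, it only bars the shutter's way.
- beaker_100: small glass beaker, 53 mm wide, 68 mm high, standing to the right in front of the latch; a bystander, origin at the centre of its underside
- timer: countdown timer lying flat, 70 x 62 x 15 mm, front left; a bystander, origin at the centre of its underside
- petri_dish: shallow petri dish, 89 mm wide, 12 mm high, front right; a bystander, origin at the centre of its underside
- dropper_bottle_1: dropper bottle, 36 mm wide, 97 mm high, inside the cabinet; a bystander, origin at the centre of its underside
- dropper_bottle_2: dropper bottle, 36 mm wide, 97 mm high, inside the cabinet; a bystander, origin at the centre of its underside
- dropper_bottle_3: dropper bottle, 36 mm wide, 97 mm high, inside the cabinet; a bystander, origin at the centre of its underside
- marker_1: marker pen lying on the bench, right; a bystander, origin at the centre of its underside
- magnifier: hand magnifier lying on the bench, right; a bystander, origin at the centre of its underside

How it is judged:
On the way:
1. the shutter is raised fully, past its catch, with the latch out (value of joint shutter above 1.28 rad and z of plunger_top in the frame of cabinet above 0.2125 m), for 0.2 s.
At the end, for the whole second after the job is handed in: The shutter stands fully up (joint over 1.28 rad) and at rest, and the latch is locked: the plunger rests in (its top between 204 and 210 mm above the cabinet's underside) (value of joint shutter above 1.28 rad and velocity of joint shutter below 0.05 rad/s and z of plunger_top in the frame of cabinet between 0.204 and 0.21 m); the robot touches nothing.
It fails at once if a thing standing on the bench or in the cabinet is shifted by more than 30 mm (distance of any of beaker_100, timer, petri_dish, dropper_bottle_1, dropper_bottle_2, dropper_bottle_3, marker_1, magnifier from where it was at the start of the episode above 0.03 m).
It also fails if it takes over 54 s, if anything falls off the work surface, if the arm or the gripper's body presses on something with over 40 N, if the wrist force passes 120 N, or if a joint passes its speed limit or range.

ROBOT

A 6-joint arm with a two-finger parallel gripper is mounted at the origin on a cart in front of the work surface, level with it; the furniture and walls round the work are solid. World frame = base frame: x ahead of the robot, y to its left, z up, the work surface at z = 0. Lengths are in m, angles in rad, forces in N, time in s.
With the tool pointing down it reaches from about 0.35 to 0.925 m from the base axis. Payload 6.4 kg.
Tool frame: the origin (TCP) lies midway between the tips of the shut fingers; the grasp point (between the pads) lies 19 mm behind it; z points along the fingers, y is the line along which they close (so a half turn about z gives the same grasp; the last joint's range is limited). The gripper opens to 94 mm and grips with 3 to 60 N. Pads are 16 mm wide; open, the fingers measure 119 mm over their backs; the gripper's body (75 mm by 177 mm) begins 78 mm behind the grasp point.
Start: joints at [-1.393, 0.245, 1.558, -0, 1.339, -0.174], TCP at [0.224, -0.61, 0.205] pointing down, gripper open.
Joint ranges: [-3.13, 3.13], [-1.02, 2.26], [0.13, 2.54], [-0.95, 4.09], [0.21, 2.88], [-2.74, 2.74]. Speed limits (rad/s): [2.57, 2.57, 3.14, 3.14, 3.14, 3.14].

INTERFACE

Orientations are given as a unit quaternion [x, y, z, w].
In Python, from cell import ctrl, cams, finder gives the robot as it stands.
- The arm moves only by the shell command python3 -m jog 'ROWS' [OPENING]. ROWS is a JSON object whose one key "increments" holds a list of rows, each a list of 4 numbers: the shift along the tool's x, y, z in m, then the turn about the tool's z in rad. In form: {"increments": [[x, y, z, twist], ...]}. A call has 1 to 8 rows; each row is the pose to reach, as a shift and turn from the pose commanded when the call began, along the tool's axes at that moment; what a row does not reach only later rows make up. A row lasts 1/8 s, in which the tool goes at most 62.5 mm and 10.7 degrees, less where a joint would pass 70% of its speed; a pose out of reach is approached as far as the arm can. A call with a gripper value outside its range is refused whole. OPENING is the finger opening in m, from 0 to 0.094, set as the call begins (- or left out, the last holds). The fingers move at their own pace and stop on an object; the grip force is fixed at half the most. Time passes only in rows, so rows that repeat a pose let the fingers close. It gives the time, the measured TCP pose, the force, the opening and the grip force at its end, in the units of the state.
- ctrl.sense(): the state, without advancing time (a new reading comes with each control period).
- cams.capture(name): name is "scene" or "top" or "wrist"; returns the picture (420x560x3 uint8, red, green, blue); there is no depth.
- cams.camera_model(name): a dict with "fov_y" (degrees; the focal length in pixels is half the picture's height over the tangent of half this angle, whatever the lens; pixels are square), "cx", "cy" (the principal point, pixels), "origin" and "rotation" of the camera in the world. Camera axes: x right, y up, looking along -z (the intrinsics and any distortion apply to the point x, -y, -z); pixel columns grow to the right and rows downward; lengths in m; the calibration is good to about 2 mm. A picture is of the moment at which its call begins: read the wrist's pose just before it. camera_model takes no time and is no camera call; for the wrist camera it gives the pose at the moment of the call.
- ctrl.hand_in(): hands the job in; it is judged then, once.
Trained networks look in the newest picture that a camera, given by its name, has taken for a name from the list of things; names that differ only in an ending like _2 or _b are one class to them, and where a whole thing is asked for, a point or a joint stands for the part that bears it (a point fixed in the world has none). Each returns a list of dicts, best first, with "confidence" (0 to 1); they miss things now and then, are a little off and sometimes report something else, mostly with a low value. They report only what shows in the picture. A call takes as long as a camera call.
- finder.spot_in(camera, label): "at" ([x, y, z] in m, in world coordinates, good to about 4 mm: the middle of the surface that is visible of it).
- finder.cut_out(camera, label): "pixels" (420x560 bool, what is visible of it).
The state is a dict: "t": time; "joint_pos": joint angles; "joint_velocities": joint speeds; "effort": joint torques, N m; "eef_pos": TCP position; "orientation": TCP orientation; "wrist_force": force on the tool from outside, world axes, zero at the start; "ft_torque": the same for the moment, N m; "finger_gap": opening from 0.0 (shut) to 1.0 (fully open); "finger_force": force on a finger pad.
Only numpy, scipy, OpenCV 4.12 (cv2) and the standard library are available. Lean on these libraries where they do the work, as an engineer would, in place of code of your own. Each camera call takes 0.05 s, during which the arm holds its last target. There are 200 camera calls.

## Working session

There is one attempt and no reset: what is moved stays moved. The work goes in short steps, Python scripts to look and compute and a shell command to move; the robot and the scene stay as the last step left them, time stands still between calls to the robot, and variables do not carry over. Pictures are saved under pics/ and viewed, at most 10 in all, crops included, and the job is handed in when it is done.

```bash
ls; mkdir -p pics
python3 - <<'E'
from cell import ctrl,cams,finder
import cv2,numpy as np
s=ctrl.sense();print(s)
for n in("scene","top"):
    im=cams.capture(n);cv2.imwrite(f"pics/{n}0.png",im[:,:,::-1])
    print(n,cams.camera_model(n))
    for l in("cabinet","axis_mid","bar_mid","plunger_top","latch_foot","beaker_100","petri_dish","timer"):
        try: print(l,[(np.round(d["at"],3),round(d["confidence"],2)) for d in finder.spot_in(n,l)[:2]])
        except Exception as e: print(l,e)
E
```

```text
pics
{'t': 0.0, 'joint_pos': array([-1.39306136e+00,  2.45775251e-01,  1.55901458e+00, -1.46180398e-06,
        1.33872243e+00, -1.74061313e-01]), 'joint_velocities': array([ 0.00115596,  0.00076058,  0.00066017, -0.00026158, -0.00032878,
       -0.00049477]), 'effort': array([ 1.84321718e-03, -4.15835917e+01, -3.14596975e+01,  6.85924105e-02,
        3.33693938e-02, -1.68404672e-04]), 'eef_pos': array([ 0.2238992 , -0.6095703 ,  0.20436991]), 'orientation': array([ 9.84569285e-01,  1.74992574e-01, -2.47413119e-06, -9.59798477e-04]), 'wrist_force': array([ 0.06915595,  1.04605922, -0.27240285]), 'ft_torque': array([ 0.00377054,  0.01970634, -0.03830478]), 'finger_force': 0.0, 'finger_gap': 1.0005970477410198}
scene {'fov_y': 44.53156517621096, 'cx': 270.96167722791506, 'cy': 200.45975510957447, 'origin': array([-0.0938887 , -0.22421919,  1.43868499]), 'rotation': array([ 0.18769434, -0.1523516 , -0.59540003,  0.76619751])}
cabinet [(array([0.63 , 0.175, 0.176]), 0.82)]
axis_mid [(array([0.627, 0.174, 0.178]), 0.96)]
bar_mid [(array([0.6  , 0.178, 0.175]), 0.74)]
plunger_top [(array([
[... 184 characters left out ...]
ish [(array([ 0.449, -0.314,  0.003]), 0.69)]
timer [(array([0.405, 0.306, 0.014]), 0.59)]
top {'fov_y': 51.7362397080435, 'cx': 278.4155135813341, 'cy': 210.4108655165426, 'origin': array([-0.25737997, -0.16288087,  1.18310311]), 'rotation': array([ 0.24441485, -0.22235298, -0.62154969,  0.71027918])}
cabinet [(array([0.554, 0.203, 0.163]), 0.74), (array([ 0.461, -0.123,  0.028]), 0.23)]
axis_mid [(array([0.551, 0.202, 0.166]), 0.72)]
bar_mid [(array([0.405, 0.303, 0.012]), 0.69), (array([0.555, 0.194, 0.162]), 0.67)]
plunger_top []
latch_foot [(array([0.553, 0.205, 0.163]), 0.83)]
beaker_100 []
petri_dish [(array([ 0.421, -0.309,  0.004]), 0.7)]
timer [(array([0.404, 0.304, 0.014]), 0.95)]
```

View pics/scene0.png

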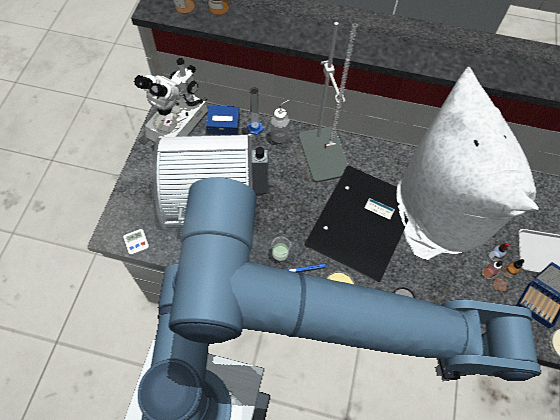

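View pics/top0.png

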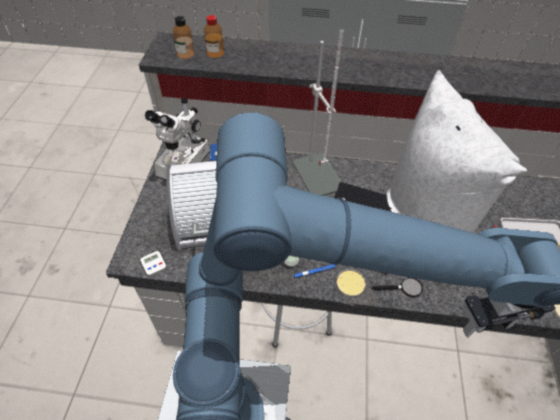

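The scene picture shows the cabinet at px (205,180), the latch at (260,155), with the arm covering the cabinet's front right; the top view is mostly blocked. I'll move the arm over to look with the wrist camera.

```bash
python3 -m jog '{"increments": [[0,0,-0.06,0],[0.39,-0.5,-0.24,-1.4],[0.39,-0.5,-0.24,-1.4],[0.39,-0.5,-0.24,-1.4],[0.39,-0.5,-0.24,-1.4],[0.39,-0.5,-0.24,-1.4],[0.39,-0.5,-0.24,-1.4],[0.39,-0.5,-0.24,-1.4]]}' 0.094
cat > h.py <<'E'
from cell import ctrl,cams,finder
import cv2,numpy as np
from scipy.spatial.transform import Rotation as R
def st():
    s=ctrl.sense();r=R.from_quat(s["orientation"])
    print("t",round(s["t"],2),"tcp",np.round(s["eef_pos"],4),"tool x,y,z",np.round(r.as_matrix().T,3).tolist(),"q",np.round(s["joint_pos"],2),"F",np.round(s["wrist_force"],1),"gap",round(s["finger_gap"],3),round(s["finger_force"],1));return s
def tool(target,yaw=None):
    "tool-axis shift to a world TCP target, twist bringing tool y to world yaw"
    s=ctrl.sense();M=R.from_quat(s["orientation"]).as_matrix()
    d=M.T@(np.array(target)-s["eef_pos"]);a=np.arctan2(M[1,1],M[0,1])
    return np.round(d,4), None if yaw is None else round(float((a-yaw+np.pi)%(2*np.pi)-np.pi),4)
def proj(m,P):
    P=np.atleast_2d(P);p=(P-m["origin"])@R.from_quat(m["rotation"]).as_matrix()
    f=210/np.tan(np.radians(m["fov_y"]/2));return np.c_[m["cx"]+f*p[:,0]/-p[:,2],m["cy"]-f*p[:,1]/-p[:,2]]
def ray(m,uv):
    f=210/np.tan(np.radians(m["fov_y"]/2));d=np.array([(uv[0]-m["cx"])/f,-(uv[1]-m["cy"])/f,-1.])
    return R.from_quat(m["rotation"]).as_matrix()@d
def plane(m,uv,z):
    d=ray(m,uv);return m["origin"]+d*(z-m["origin"][2])/d[2]
E
python3 -c "
from h import *
st()"
```

```text
t: 1.9
eef_pos: [0.3527, -0.2076, 0.3857]
orientation: [0.671, 0.741, 0.0, 0.001]
wrist_force: [1.1, 0.1, 0.5]
finger_gap: 1.001
finger_force: 0.0
t 1.9 tcp [ 0.3527 -0.2076  0.3857] tool x,y,z [[-0.099, 0.995, -0.001], [0.995, 0.099, 0.001], [0.001, -0.001, -1.0]] q [-0.81 -0.44  1.87  0.    1.71 -0.91] F [1.1 0.1 0.5] gap 1.001 0.0
```

```bash
python3 -m jog '{"increments": [[0.06,0.02,-0.02,0],[0.12,0.04,-0.04,0],[0.18,0.06,-0.05,0],[0.18,0.06,-0.05,0]]}'
python3 - <<'E'
from h import *
st()
for n in("scene","wrist"):
    m=cams.camera_model(n);im=cams.capture(n);cv2.imwrite(f"pics/{n}1.png",im[:,:,::-1])
    print(n,m)
    for l in("cabinet","bar_mid","plunger_top","latch_foot","beaker_100"):
        print(l,[(np.round(d["at"],3),round(d["confidence"],2)) for d in finder.spot_in(n,l)[:2]])
E
```

```text
t: 2.4
eef_pos: [0.3959, -0.0218, 0.4363]
orientation: [0.671, 0.742, 0.001, 0.001]
wrist_force: [0.6, -1.2, -0.2]
finger_gap: 0.999
finger_force: 0.0
t 2.4 tcp [ 0.3959 -0.0218  0.4363] tool x,y,z [[-0.1, 0.995, -0.001], [0.995, 0.1, 0.003], [0.003, -0.001, -1.0]] q [-0.34 -0.47  1.8   0.    1.8  -0.44] F [ 0.6 -1.2 -0.2] gap 0.999 0.0
scene {'fov_y': 44.53156517621096, 'cx': 270.96167722791506, 'cy': 200.45975510957447, 'origin': array([-0.0938887 , -0.22421919,  1.43868499]), 'rotation': array([ 0.18769434, -0.1523516 , -0.59540003,  0.76619751])}
cabinet [(array([0.623, 0.016, 0.133]), 0.97), (array([ 0.429, -0.488,  0.003]), 0.38)]
bar_mid [(array([0.582, 0.111, 0.136]), 0.95)]
plunger_top [(array([ 0.446, -0.198,  0.012]), 0.47)]
latch_foot [(array([0.622, 0.01 , 0.133]), 0.73)]
beaker_100 [(array([ 0.488, -0.124,  0.037]), 0.72)]
wrist {'fov_y': 61.07074868044189, 'cx': 279.1597401481712, 'cy': 207.5283704814232, 'origin': array([0.38916471, 0.04587458, 0.61369164]), 'rotation': array([-0.12479174, -0.00509533,  0.04538429,  0.99113134])}
cabinet [(array([0.601, 0.098, 0.172]), 0.96)]
bar_mid [(array([0.583, 0.108, 0.165]), 0.8), (array([ 0.428, -0.307,  0.005]), 0.62)]
plunger_top [(array([ 0.684, -0.004,  0.219]), 0.67)]
latch_foot [(array([0.599, 0.097, 0.175]), 0.69)]
beaker_100 [(array([ 0.485, -0.123,  0.032]), 0.75)]
```

View pics/wrist1.png

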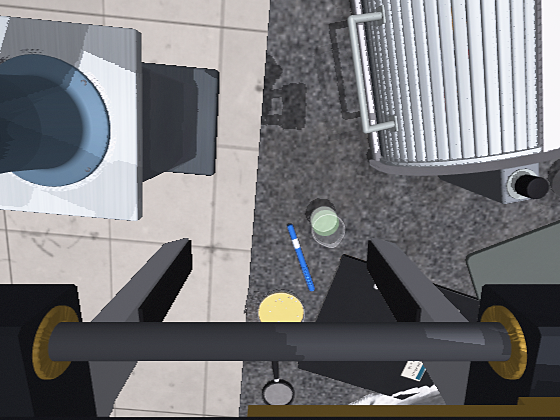

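View pics/scene1.png

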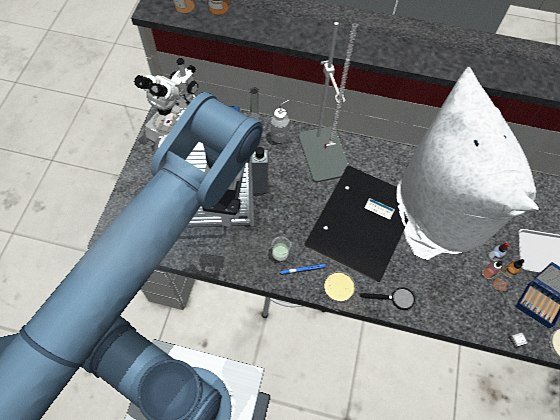

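The wrist view shows the shut bar from about (352,18) to (369,129) px and the plunger top at (532,187); the beaker is at (326,225). Now fit the pose.

Run:
```python
from h import *
st();m=cams.camera_model("wrist");im=cams.capture("wrist")
a=plane(m,(352,18),.115);b=plane(m,(369,129),.115)
d=a-b;yaw=np.arctan2(d[1],d[0])-np.pi/2;mid=(a+b)/2
print("bar",a,b,"len",np.hypot(*d[:2]),"yaw",yaw,"mid",mid)
for l in("plunger_top","bar_mid"):
    for x in finder.cut_out("wrist",l)[:1]:
        v,u=np.nonzero(x["pixels"]);print(l,u.mean(),v.mean(),u.min(),u.max(),v.min(),v.max(),len(u))
Rz=R.from_euler("z",yaw).as_matrix()
o=mid-Rz@[-.1608,0,0];o[2]=0
print("cab",o)
for z in(.215,.2075,.186):
    print(z,o+Rz@[0,-.165,z],proj(m,o+Rz@[0,-.165,z]))
for z in(.215,.2075):print("pixel plane",plane(m,(532,187),z))
c=cv2.resize(im[150:220,480:560],None,fx=5,fy=5,interpolation=cv2.INTER_CUBIC)
c2=cv2.resize(im[0:150,320:420],(400,600),interpolation=cv2.INTER_CUBIC)[:350]
cv2.imwrite("pics/crop1.png",np.hstack([c,c2])[:,:,::-1])
```

```text
t 3.0 tcp [ 0.3955 -0.0252  0.4348] tool x,y,z [[-0.092, 0.996, 0.0], [0.996, 0.092, -0.0], [-0.0, 0.0, -1.0]] q [-0.35 -0.47  1.81 -0.    1.8  -0.44] F [-0.6  0.4  0. ] gap 0.999 0.0
bar [0.46999342 0.17624947 0.115     ] [0.51300656 0.04151235 0.115     ] len 0.1414362812371381 yaw 0.30901111365287326 mid [0.49149999 0.10888091 0.115     ]
plunger_top 530.5840840840841 187.03753753753753 514 547 175 199 666
bar_mid 448.145976089809 77.28976527190552 347 538 0 163 27436
cab [0.64468367 0.15778289 0.        ]
0.215 [6.94862927e-01 5.98147914e-04 2.15000000e-01] [[543.07189681 183.86299603]]
0.2075 [6.94862927e-01 5.98147914e-04 2.07500000e-01] [[538.42387871 182.67403644]]
0.186 [6.94862927e-01 5.98147914e-04 1.86000000e-01] [[525.96362624 179.4867131 ]]
pixel plane [ 0.68329475 -0.00412978  0.215     ]
pixel plane [ 0.68882306 -0.00508583  0.2075    ]
```

View pics/crop1.png

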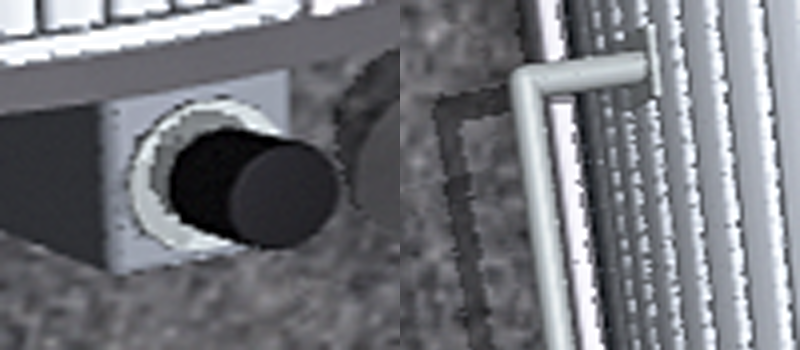

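```bash
python3 -m jog '{"increments": [[-0.01,0.05,0,-0.1],[-0.02,0.11,0,-0.217],[-0.03,0.16,0,-0.217],[-0.03,0.16,0,-0.217],[-0.03,0.16,0,-0.217],[-0.03,0.16,0,-0.217]]}'
python3 - <<'E'
from h import *
st();m=cams.camera_model("wrist");im=cams.capture("wrist");cv2.imwrite("pics/wrist2.png",cv2.resize(im,(800,600))[:,:,::-1])
print(m)
for l in("plunger_top","bar_mid"):
    print(l,[(np.round(d["at"],3),round(d["confidence"],2)) for d in finder.spot_in("wrist",l)[:2]])
E
```

```text
t: 3.9
eef_pos: [0.5568, -0.0394, 0.4362]
orientation: [0.589, 0.808, 0.0, 0.001]
wrist_force: [-0.7, 1.0, -0.6]
finger_gap: 0.998
finger_force: 0.0
t 3.9 tcp [ 0.5568 -0.0394  0.4362] tool x,y,z [[-0.306, 0.952, -0.001], [0.952, 0.306, 0.002], [0.002, -0.001, -1.0]] q [-0.27 -0.06  1.48 -0.    1.73 -0.58] F [-0.7  1.  -0.6] gap 0.998 0.0
{'fov_y': 61.07074868044189, 'cx': 279.1597401481712, 'cy': 207.5283704814232, 'origin': array([0.53467231, 0.02955317, 0.61555379]), 'rotation': array([-0.12397748, -0.02023991,  0.15371165,  0.98009829])}
plunger_top [(array([ 0.689, -0.006,  0.218]), 0.72)]
bar_mid [(array([0.602, 0.1  , 0.171]), 0.61), (array([ 0.483, -0.127,  0.03 ]), 0.54)]
```

View pics/wrist2.png

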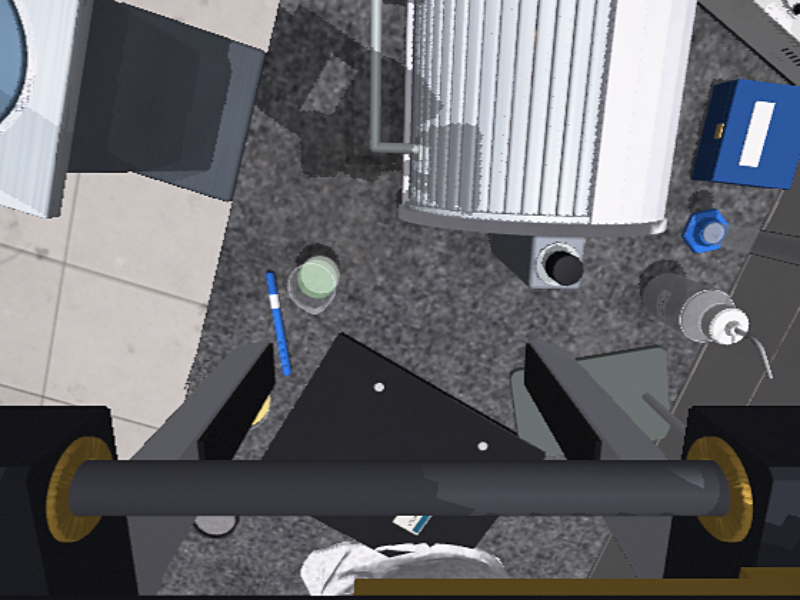

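The bar's right corner shows at (374,149) and the plunger at (566,268) in this 800-wide view, pillar top around (557,262).

Run:
```python
from h import *
m=cams.camera_model("wrist");im=cams.capture("wrist")
b=plane(m,(262,104.5),.115);t=plane(m,(265.3,2),.115);d=t-b;print("bar yaw",np.arctan2(d[1],d[0])-np.pi/2,b)
for z in(.215,.2075):print(plane(m,(396.2,187.6),z))
for yaw in(.29,.309,.33):
    Rz=R.from_euler("z",yaw).as_matrix();o=b-Rz@[-.1608,-.07,0];o[2]=0
    print(yaw,"cab",o,"bar mid",o+Rz@[-.1608,0,.115],"plunger",o+Rz@[0,-.165,.215])
    for z in(.215,.2075,.186):print(z,proj(m,o+Rz@[0,-.165,z]))
c=cv2.resize(im[150:220,350:430],None,fx=8,fy=8,interpolation=cv2.INTER_CUBIC);cv2.imwrite("pics/crop2.png",c[:,:,::-1])
```

```text
bar yaw 0.2657675826103305 [0.50887461 0.03684922 0.115     ]
[ 0.68732734 -0.00495621  0.215     ]
[ 0.69018367 -0.00560124  0.2075    ]
0.29 cab [0.64294357 0.14990741 0.        ] bar mid [0.48885796 0.10392629 0.115     ] plunger [ 0.69012569 -0.00820283  0.215     ]
0.215 [[397.37208043 190.97774663]]
0.2075 [[395.29885814 189.66760301]]
0.186 [[389.73777197 186.15335292]]
0.309 cab [0.6407714  0.15243416 0.        ] bar mid [0.48758718 0.10353389 0.115     ] plunger [ 0.69094891 -0.00475114  0.215     ]
0.215 [[399.19670961 188.38263132]]
0.2075 [[397.08780696 187.11550829]]
0.186 [[391.4316855  183.71705757]]
0.33 cab [0.63831521 0.1551783  0.        ] bar mid [0.4861916  0.10307218 0.115     ] plunger [ 0.69178231 -0.00091869  0.215     ]
0.215 [[401.16527496 185.46876885]]
0.2075 [[399.01757671 184.2501462 ]]
0.186 [[393.25817249 180.98221022]]
```

View pics/crop2.png

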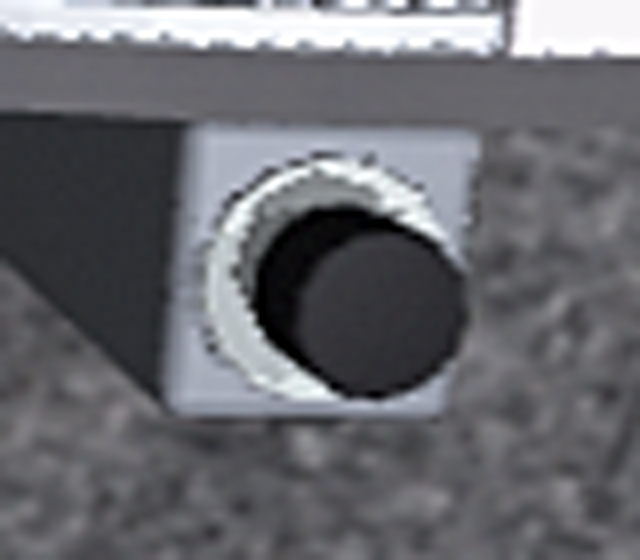

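The plunger stands clearly off its pillar (offset 9.6 px; expected 9.1 out, 6.6 in), so the latch is out. No push is needed first. Hovering above the bar.

```bash
python3 -m jog '{"increments": [[0.06,-0.01,0.01,0],[0.12,-0.02,0.03,0],[0.158,-0.026,0.06,0],[0.158,-0.026,0.12,0],[0.158,-0.026,0.18,0],[0.158,-0.026,0.22,0],[0.158,-0.026,0.22,0],[0.158,-0.026,0.22,0]]}' 0.04
python3 - <<'E'
from h import *
st();m=cams.camera_model("wrist");im=cams.capture("wrist");cv2.imwrite("pics/wrist3.png",cv2.resize(im,(800,600))[:,:,::-1])
for y in(-.07,0,.07):
  Rz=R.from_euler("z",.3).as_matrix();print(proj(m,np.array([.488,.104,.115])+Rz@[0,y,0])/.7)
s=ctrl.sense();print(proj(m,s["eef_pos"])/.7, proj(m,s["eef_pos"]-[0,0,s["eef_pos"][2]-.115])/.7)
E
```

```text
t: 5.1
eef_pos: [0.4858, 0.1028, 0.2173]
orientation: [0.589, 0.808, 0.001, 0.001]
wrist_force: [0.2, -0.1, 0.1]
finger_gap: 0.426
finger_force: 0.0
t 5.1 tcp [0.4858 0.1028 0.2173] tool x,y,z [[-0.305, 0.952, -0.001], [0.952, 0.305, 0.003], [0.004, -0.0, -1.0]] q [-0.02 -0.14  1.93 -0.    1.34 -0.33] F [ 0.2 -0.1  0.1] gap 0.426 0.0
[[400.56236367 407.65003292]]
[[402.04387312 295.70630242]]
[[403.71447583 169.47457278]]
[[398.98606073 364.74520431]] [[398.37009781 296.58478956]]
```

View pics/wrist3.png

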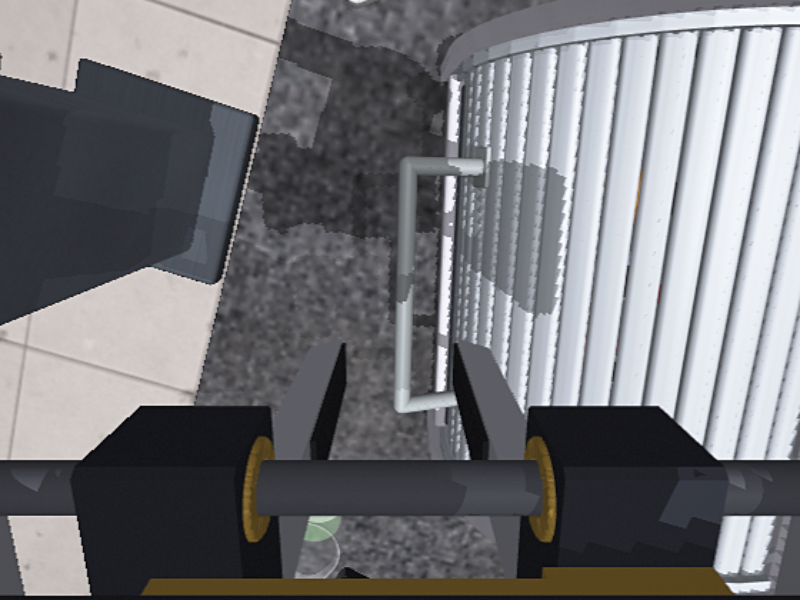

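The bar runs from (407,165) to (402,407), between the fingers and within 2 mm of the fit. Descend and close.

```bash
python3 -m jog '{"increments": [[0,-0.001,0.04,0],[0,-0.001,0.08,0],[0,-0.001,0.1,0],[0,-0.001,0.112,0],[0,-0.001,0.112,0],[0,-0.001,0.112,0]]}' 0.04
python3 -c "
from h import *
st()"
```

```text
t: 5.9
eef_pos: [0.4849, 0.1026, 0.1045]
orientation: [0.589, 0.808, 0.001, 0.001]
wrist_force: [0.9, -0.7, 0.1]
finger_gap: 0.425
finger_force: 0.0
t 5.9 tcp [0.4849 0.1026 0.1045] tool x,y,z [[-0.306, 0.952, -0.001], [0.952, 0.306, 0.003], [0.003, -0.0, -1.0]] q [-0.02 -0.    2.03  0.    1.11 -0.33] F [ 0.9 -0.7  0.1] gap 0.425 0.0
```

```bash
python3 -m jog '{"increments": [[0,0.003,0,0],[0,0.003,0,0],[0,0.003,0,0],[0,0.003,0,0]]}' 0.0
python3 -c "
from h import *
st()"
```

```text
t: 6.4
eef_pos: [0.4887, 0.1042, 0.1034]
orientation: [0.59, 0.808, 0.003, 0.002]
wrist_force: [7.4, 4.2, -6.1]
finger_gap: 0.097
finger_force: 30.0
t 6.4 tcp [0.4887 0.1042 0.1034] tool x,y,z [[-0.305, 0.952, -0.0], [0.952, 0.305, 0.007], [0.006, 0.002, -1.0]] q [-0.02  0.01  2.02  0.    1.11 -0.33] F [ 7.4  4.2 -6.1] gap 0.097 30.0
```

```bash
python3 -m jog '{"increments": [[0,0.003,-0.009,0],[0,0.008,-0.019,0],[0,0.012,-0.028,0],[0,0.018,-0.037,0],[0,0.018,-0.037,0]]}'
python3 -c "
from h import *
st()"
```

```text
t: 7.02
eef_pos: [0.5046, 0.1089, 0.1393]
orientation: [0.589, 0.808, 0.001, 0.001]
wrist_force: [6.1, 0.1, -9.5]
finger_gap: 0.097
finger_force: 30.0
t 7.03 tcp [0.5046 0.1089 0.1393] tool x,y,z [[-0.305, 0.952, -0.001], [0.952, 0.305, 0.002], [0.002, -0.0, -1.0]] q [-0.01  0.    1.95 -0.    1.19 -0.32] F [ 6.1  0.1 -9.5] gap 0.097 30.0
```

```bash
python3 -m jog '{"increments": [[0,0.012,-0.0165,0],[0,0.026,-0.031,0],[0,0.0415,-0.0445,0],[0,0.0585,-0.0555,0],[0,0.077,-0.065,0],[0,0.096,-0.0715,0],[-0.001,0.1155,-0.0755,0],[-0.001,0.1155,-0.0755,0]]}'
python3 -c "
from h import *
st()"
```

```text
t: 8.02
eef_pos: [0.6154, 0.142, 0.2177]
orientation: [0.589, 0.808, -0.001, 0.002]
wrist_force: [-3.3, -5.3, 8.2]
finger_gap: 0.094
finger_force: 30.0
t 8.03 tcp [0.6154 0.142  0.2177] tool x,y,z [[-0.305, 0.952, -0.004], [0.952, 0.305, 0.001], [0.002, -0.003, -1.0]] q [ 0.05  0.19  1.6  -0.    1.35 -0.26] F [-3.3 -5.3  8.2] gap 0.094 30.0
```

```bash
python3 -m jog '{"increments": [[0,0.012,-0.002,0],[0,0.024,-0.003,0],[0,0.034,-0.003,0],[-0.001,0.042,-0.0025,0],[-0.001,0.046,-0.002,0],[-0.001,0.046,-0.002,0],[-0.001,0.046,-0.002,0]]}'
python3 -c "
from h import *
s=st()
d=s['eef_pos'][:2]-[.640,.151];print(d@[.955,.296])"
```

```text
t: 8.9
eef_pos: [0.6585, 0.155, 0.2188]
orientation: [0.59, 0.808, -0.001, 0.001]
wrist_force: [-0.5, -3.8, 5.0]
finger_gap: 0.096
finger_force: 30.0
t 8.9 tcp [0.6585 0.155  0.2188] tool x,y,z [[-0.305, 0.952, -0.003], [0.952, 0.305, -0.0], [0.001, -0.003, -1.0]] q [ 0.07  0.3   1.47 -0.    1.37 -0.24] F [-0.5 -3.8  5. ] gap 0.096 30.0
0.018860217255367
```

```bash
python3 -m jog '{"increments": [[0,0.003,0.0005,0],[0,0.005,0.0005,0],[0,0.005,0.0005,0]]}'
python3 -c "
from h import *
s=st()
d=s['eef_pos'][:2]-[.640,.151];print(d@[.955,.296])"
```

```text
t: 9.28
eef_pos: [0.6605, 0.1557, 0.2185]
orientation: [0.589, 0.808, -0.004, -0.001]
wrist_force: [-12.6, -8.5, 12.3]
finger_gap: 0.094
finger_force: 30.0
t 9.28 tcp [0.6605 0.1557 0.2185] tool x,y,z [[-0.305, 0.952, -0.003], [0.952, 0.305, -0.009], [-0.007, -0.005, -1.0]] q [ 0.07  0.31  1.46 -0.    1.38 -0.24] F [-12.6  -8.5  12.3] gap 0.094 30.0
0.02098746512903276
```

At the stop. Back off, release and lift off straight up.

```bash
python3 -m jog '{"increments": [[0,-0.005,0,0],[0,-0.005,0,0],[0,-0.005,0,0],[0,-0.005,0,0]]}' 0.04
python3 -m jog '{"increments": [[0,0,-0.02,0],[0,0,-0.06,0],[0,0,-0.1,0],[0,0,-0.15,0],[0,0,-0.15,0],[0,0,-0.15,0]]}' 0.0
python3 - <<'E'
from h import *
s=st();m=cams.camera_model("wrist");im=cams.capture("wrist");cv2.imwrite("pics/wrist4.png",cv2.resize(im,(800,600))[:,:,::-1])
print([(np.round(d["at"],3),round(d["confidence"],2)) for d in finder.spot_in("wrist","plunger_top")[:2]])
o=np.array([.641,.151,0]);Rz=R.from_euler("z",.3).as_matrix()
for q in(1.32,1.2,.9):
  for y in(-.07,.07):print(q,y,proj(m,o+Rz@[-.17*np.cos(q+.33),y,.06+.17*np.sin(q+.33)])/.7)
print(tool([.689,-.0065,.24]))
E
```

```text
t: 9.78
eef_pos: [0.6581, 0.1566, 0.2166]
orientation: [0.589, 0.808, -0.0, -0.0]
wrist_force: [-0.2, -0.4, -0.6]
finger_gap: 0.423
finger_force: 0.0
t: 10.52
eef_pos: [0.658, 0.1565, 0.3672]
orientation: [0.589, 0.808, 0.0, 0.0]
wrist_force: [-0.8, -0.5, -1.2]
finger_gap: 0.006
finger_force: 0.0
t 10.53 tcp [0.658  0.1565 0.3672] tool x,y,z [[-0.306, 0.952, -0.0], [0.952, 0.306, 0.0], [0.0, 0.0, -1.0]] q [ 0.07  0.23  1.29  0.    1.62 -0.24] F [-0.8 -0.5 -1.2] gap 0.006 0.0
[]
1.32 -0.07 [[390.58107272 384.37635629]]
1.32 0.07 [[392.28506927 170.28145971]]
1.2 -0.07 [[360.27592184 384.30146995]]
1.2 0.07 [[358.55788384 169.89127068]]
0.9 -0.07 [[289.0761022 377.7521786]]
0.9 0.07 [[279.59569576 168.84246098]]
(array([-0.1648, -0.0194,  0.1251]), None)
```

View pics/wrist4.png

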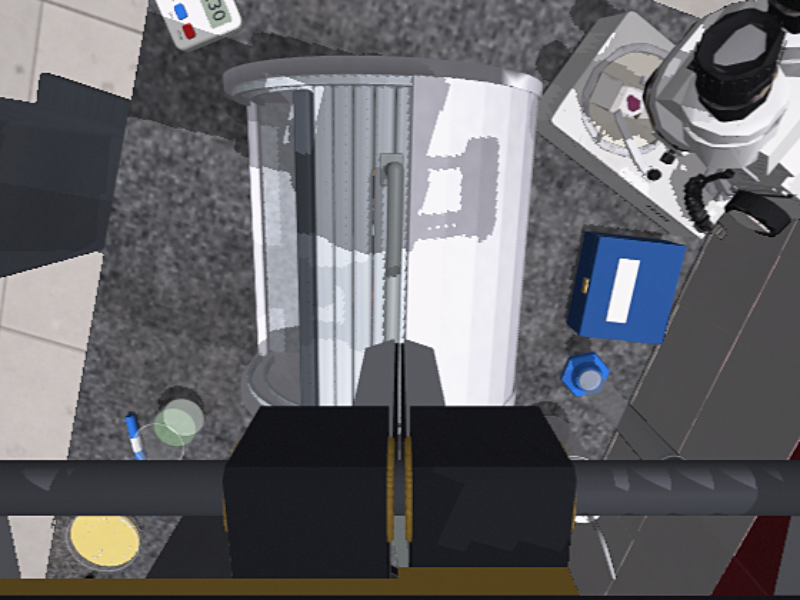

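The bar is up at column 395, against 391 expected for 1.32 rad, so the shutter is held. Next, the plunger, with the fingers shut.

```bash
python3 -m jog '{"increments": [[-0.06,-0.007,0,0],[-0.12,-0.014,0,0],[-0.165,-0.0195,0,0],[-0.165,-0.0195,0.05,0],[-0.165,-0.0195,0.1,0],[-0.165,-0.0195,0.135,0],[-0.165,-0.0195,0.135,0],[-0.165,-0.0195,0.135,0]]}' 0.0
python3 -c "
from h import *
st();print(tool([.689,-.0065,.22]))"
```

```text
t: 11.62
eef_pos: [0.6904, -0.0067, 0.2332]
orientation: [0.589, 0.808, 0.0, 0.001]
wrist_force: [-0.3, -0.6, 0.7]
finger_gap: 0.007
finger_force: 0.0
t 11.62 tcp [ 0.6904 -0.0067  0.2332] tool x,y,z [[-0.306, 0.952, -0.001], [0.952, 0.306, 0.001], [0.001, -0.0, -1.0]] q [-0.17  0.32  1.42  0.    1.4  -0.48] F [-0.3 -0.6  0.7] gap 0.007 0.0
(array([ 0.0006, -0.0013,  0.0132]), None)
```

```bash
python3 -m jog '{"increments": [[0,-0.001,0.01,0],[0,-0.001,0.016,0],[0,-0.001,0.021,0],[0,-0.001,0.021,0],[0,-0.001,0.021,0]]}'
```

```text
t: 12.25
eef_pos: [0.6891, -0.007, 0.2117]
orientation: [0.589, 0.808, 0.0, 0.0]
wrist_force: [-1.8, 0.3, 4.5]
finger_gap: 0.005
finger_force: 1.9
```

Contact at 0.212 m with 4.5 N confirms the plunger was out. One full push to the stop, then release.

```bash
python3 -m jog '{"increments": [[0,0,0.005,0],[0,0,0.01,0],[0,0,0.0125,0],[0,0,0.0135,0],[0,0,0.0135,0]]}'
```

```text
t: 12.88
eef_pos: [0.6894, -0.007, 0.2021]
orientation: [0.589, 0.808, 0.0, 0.001]
wrist_force: [-9.4, 0.4, 18.8]
finger_gap: 0.003
finger_force: 9.2
```

```bash
python3 -m jog '{"increments": [[0,0,-0.01,0],[0,0,-0.03,0],[0,0,-0.08,0],[0,0,-0.13,0],[0,-0.05,-0.18,0],[0,-0.1,-0.23,0],[0,-0.13,-0.23,0],[0,-0.13,-0.23,0]]}'
python3 - <<'E'
from h import *
st();m=cams.camera_model("wrist");im=cams.capture("wrist");print(m["origin"])
o=np.array([.6405,.151,0]);Rz=R.from_euler("z",.3).as_matrix()
p=[proj(m,o+Rz@[0,-.165,z])[0] for z in(.215,.2075,.186)];print(p)
u,v=map(int,p[1]);v0=max(0,v-35);u0=min(max(0,u-40),480)
print(u0,v0)
c=cv2.resize(im[v0:v0+70,u0:u0+80],(640,560),interpolation=cv2.INTER_CUBIC);cv2.imwrite("pics/crop5.png",c[:,:,::-1])
E
```

```text
t: 13.88
eef_pos: [0.5642, -0.0472, 0.4304]
orientation: [0.59, 0.807, 0.001, 0.002]
wrist_force: [1.0, -0.0, 0.3]
finger_gap: 0.004
finger_force: 0.0
t 13.88 tcp [ 0.5642 -0.0472  0.4304] tool x,y,z [[-0.304, 0.953, -0.003], [0.953, 0.304, 0.004], [0.005, -0.001, -1.0]] q [-0.28 -0.04  1.47  0.    1.71 -0.59] F [ 1.  -0.   0.3] gap 0.004 0.0
[0.54167285 0.02191818 0.60958957]
[array([394.98076587, 181.58586402]), array([392.89350311, 180.40601555]), array([387.30188727, 177.24529255])]
352 145
```

View pics/crop5.png

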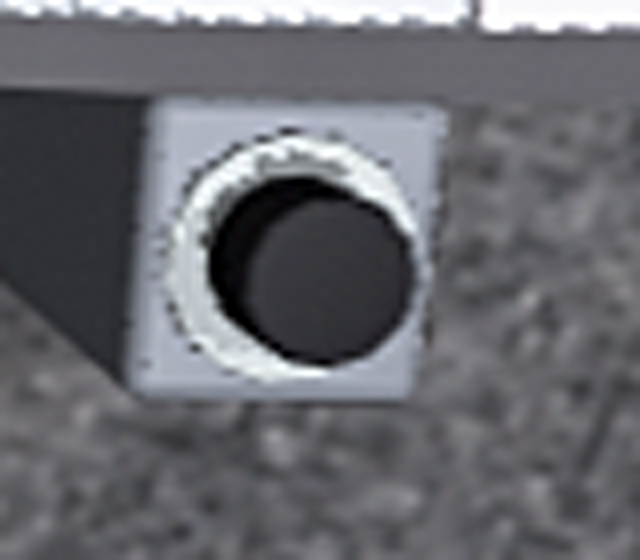

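The plunger now shows clearly less side and sits inside its collar, so it is in. The robot is clear of everything. Handing in.

```bash
python3 -c "
from cell import ctrl
print(ctrl.hand_in())"
```

```text
the job is handed in; nothing more can be done
None
```

I raised the shutter past its catch with the latch out and then locked it open with one full push (plunger in on the last picture); the job was handed in at about 14 s, with no verdict returned.

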